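# Clear the ear muffs and open the reagent lock-box

### The job

Someone left a pair of ear muffs standing on the lid of the grey steel lock-box: hang that pair over the bar of the hanging rail, in the free space beside the pair already there, and leave it hanging. Flip the hasp up off its staple and right over until it lies back on the shut lid, then raise the lid all the way back to its stop so that it stays open. Take the muffs off before the lid goes up, and leave the other pair, the bottle, the jar and the padlock standing or lying where they are.

Things in the scene. Friction and masses are not known exactly. Their poses are not given: they have to be found in the camera images.
- muffs: the ear muffs to move: rigid, 0.16 to 0.3 kg, two grey cups under an arched headband, starting upright on the rear half of the lid. Origin midway between the cups, level with their undersides; z up; y from cup to cup (170 mm overall, 66 mm free between the cushions); x along the band's width. Cups 62 mm wide (x), 78 mm high.
- muffs_crown (a point): middle of the upper face of the muffs' headband, 154 mm above the cups' undersides. The top of the band is a padded flat piece 30 mm wide (muffs' x), 44 mm long (y) and 16 mm thick; its lower face, which rests on a bar, is 138 mm above the undersides.
- spare: a second, identical pair of ear muffs that already hangs over the rail's bar, somewhere between its posts (same axes and sizes; its y lies across the bar); a bystander.
- rail: the hanging rail, fixed to the bench: a round steel bar 14 mm thick along its y axis on a 14 mm post (54 mm foot) at each end. Origin on the bench under the bar's middle; bar's top face 155 mm above the bench, posts at y = -165 and +165 mm. Muffs hanging on the bar have their origin 17 mm above the bench.
- chest: the lock-box, grey sheet steel, fixed: 200 mm deep (x), 300 mm long (y), top of the shut lid (206 by 306 mm) 134.5 mm above the bench. Origin at the middle of its underside, on the bench; z up. Its front, with hasp and staple, faces its -x; the lid is hinged along the rear edge. The staple, a steel loop amid the front, stands out 27 mm from the wall at heights 66 to 90 mm.
- lid (a joint): lid angle in rad: 0 shut, grows as the front edge rises, stop at 1.85 (16 degrees past upright). The lid weighs 0.7 to 1 kg; let go beyond about 1.65 it falls back to its stop, below about 1.3 it falls shut.
- lid_pull (a point): middle of the bar of the lid's pull, a steel bow 10 mm thick near the lid's front edge, on the chest's +y side of the hasp. The bar runs along the chest's y, 68 mm between its posts' axes, 32 mm above the lid; lid shut: x = -70, y = 95, z = 166.5 mm in the chest's frame.
- lid_hinge (a point): middle of the lid's hinge line, which runs along the chest's y axis (chest frame x = 100, y = 0, z = 118 mm).
- hasp (a joint): hasp angle relative to the lid in rad: 0 hanging down with its slot over the staple (it catches there and holds the lid shut), 1.57 standing straight out from the front, 3.14 straight up, 4.70 lying back flat on the lid. It swings freely on its pin and falls to the side it leans to.
- hasp_lip (a point): middle of the curled-out lip at the free end of the hasp, where it is taken. The hasp is a slotted steel strap 40 mm wide (chest's y), 4 mm thick, 87 mm long from the pin; the lip stands 18 mm out from its end, sloping up 26 degrees from level. At hasp angle 0: 10.5 mm further out and 90.5 mm lower than the pin, 18.5 mm in front of the wall, 49.5 mm above the bench.
- hasp_pin (a point): middle of the hasp's hinge pin, which runs along the chest's y axis just outside the front top edge of the lid (lid shut: chest frame x = -108, y = 0, z = 140 mm).
- bottle: a clear reagent bottle with a blue cap, 72 mm in diameter and 210 mm high, standing on the bench in front of the chest's +y half; origin at the centre of its underside; a bystander.
- jar: a white jar, 80 mm in diameter and 110 mm high, standing on the bench beyond the chest's +y end; origin at the centre of its underside; a bystander.
- padlock: an open brass padlock lying on the bench in front of the chest's -y half, 44 by 52 mm with the shackle reaching 68 mm along its x, 22 mm high; origin under the body's centre; a bystander.
Things that resemble listed ones, but are neither listed nor needed, are in the scene too. What is shaped like the muffs but blue or turquoise is not meant.

How it is judged:
On the way:
1. the hasp is off the staple and lies back on the lid while the lid is still shut (value of joint hasp above 4.2 rad and value of joint lid below 0.08 rad), for 0.3 s.
At the end, for the whole second after the job is handed in: Lid open past 1.65 rad and at rest, hasp past 3.8 rad; the muffs hang at rest on the bar, a cup on either side, within 150 mm of its middle along it and 30 mm across, tilt under 0.35 rad, origin 8 to 35 mm above the bench; the other pair still hangs on the bar (value of joint lid above 1.65 rad and velocity of joint lid below 0.05 rad/s and value of joint hasp above 3.8 rad and x of muffs in the frame of rail between -0.03 and 0.03 m and y of muffs in the frame of rail between -0.15 and 0.15 m and height (world z) of muffs between 0.008 and 0.035 m and angle between muffs's own z axis and vertical below 0.35 rad and contact force between each of muffs, spare and rail above 0.5 N and linear speed of muffs below 0.05 m/s and height (world z) of spare above 0.005 m); the robot touches nothing.
It fails at once if the lid is raised while the ear muffs are still on it (value of joint lid above 0.15 rad and contact force between muffs and chest above 0.2 N).
It fails at once if the other ear muffs are shifted more than 40 mm (distance of spare from where it was at the start of the episode above 0.04 m).
It fails at once if the bottle is shifted more than 40 mm or knocked over (distance of bottle from where it was at the start of the episode above 0.04 m or angle between bottle's own z axis and vertical above 0.4 rad).
It fails at once if the jar is shifted more than 40 mm or knocked over (distance of jar from where it was at the start of the episode above 0.04 m or angle between jar's own z axis and vertical above 0.4 rad).
It fails at once if the padlock is shifted more than 40 mm (distance of padlock from where it was at the start of the episode above 0.04 m).
It also fails if it takes over 67 s, if anything falls off the work surface, if the arm or the gripper's body presses on something with over 40 N, if the wrist force passes 120 N, or if a joint passes its speed limit or range.

### The arm

A 6-joint arm with a two-finger parallel gripper is mounted at the origin on the work surface. World frame = base frame: x ahead of the robot, y to its left, z up, the work surface at z = 0. Lengths are in m, angles in rad, forces in N, time in s.
With the tool pointing down it reaches from about 0.3 to 0.775 m from the base axis. Payload 14.6 kg.
Tool frame: the origin (TCP) lies at the very end of the fingers, on their centre line; the grasp point (between the pads) lies 19 mm behind it; y points along the fingers, z is the direction in which the jaws open and shut, and the axes are right-handed (so a half turn about y gives the same grasp; the last joint's range is limited). The gripper opens to 94 mm and grips with 3 to 60 N. Pads are 16 mm wide; open, the fingers measure 119 mm over their backs; the gripper's body (75 mm by 177 mm) begins 78 mm behind the grasp point.
Start: joints at [-1.341, 0.3, 1.521, -0, 1.321, -0.067], TCP at [0.161, -0.526, 0.205] pointing down, gripper open.
Joint ranges: [-3.03, 3.03], [-0.79, 2.21], [0.23, 2.52], [-1.04, 4.18], [0, 3.07], [-2.55, 2.55]. Speed limits (rad/s): [2.22, 2.22, 2.57, 3.14, 3.14, 3.14].

### API

Orientations are given as [roll, pitch, yaw] about the fixed x, y, z axes, in that order (R = Rz(yaw) Ry(pitch) Rx(roll)).
In Python, from station import get_obs, camera, hand_in, masks_of gives the robot as it stands.
- The arm moves only by the shell command python3 -m jog 'ROWS' [FORCE]. ROWS is text: rows parted by semicolons, each of 7 numbers parted by spaces: the shift along the world's x, y, z in mm, then the turn, a rotation vector about the world's x, y, z in degrees, then the closure, from 0 (fully open) to 1 (shut). A call has 1 to 10 rows; each row is the pose to reach, as a shift and turn from the pose measured when the call began; what a row does not reach only later rows make up. A row lasts 1/12 s, in which the tool goes at most 41.7 mm and 7.16 degrees, less where a joint would pass 70% of its speed; a pose out of reach is approached as far as the arm can. A call with a gripper value outside its range is refused whole. The fingers move at their own pace and stop on an object; FORCE is the grip in N (left out, the last holds). Time passes only in rows, so rows that repeat a pose let the fingers close. It gives the time, the measured TCP pose, the force and the opening at its end, in the units of the state.
- get_obs(): the state, without advancing time (a new reading comes with each control period).
- camera(name): name is "scene" or "top"; returns a dict with "img" (400x640x3 uint8, red, green, blue), "range_z" (400x640 float32, m along the optical axis (not along the pixel's ray), 0 where there is no reading), "fx", "fy", "cx", "cy" (pixels), "k1" (the pictures are not rectified: a ray, as slopes to the right and down, at radius r is drawn at 1 + k1 r^2 times it, then the intrinsics apply), "rvec" (rotation vector, rad) and "tvec" (3), from world to camera coordinates, as OpenCV has them. Camera axes: x right, y down, z forward; pixel columns grow to the right and rows downward; lengths in m; the calibration is good to about 2 mm. A picture is of the moment at which its call begins.
- hand_in(): hands the job in, once; it reports no verdict.
Trained networks look in the newest picture that a camera, given by its name, has taken for a name from the list of things; names that differ only in an ending like _2 or _b are one class to them, and where a whole thing is asked for, a point or a joint stands for the part that bears it (a point fixed in the world has none). Each returns a list of dicts, best first, with "conf" (0 to 1); they miss things now and then, are a little off and sometimes report something else, mostly with a low value. They report only what shows in the picture. A call takes as long as a camera call. They do not tell look-alikes from the thing itself.
- masks_of(thing, camera): "mask" (400x640 bool, what is visible of it) and "extent" ([left, top, right, bottom] in pixels, round what is visible of it).
The state is a dict: "time_s": time; "qpos": joint angles; "joint_vel": joint speeds; "tau": joint torques, N m; "ee_pos": TCP position; "eef_rot": TCP orientation; "force": force on the tool from outside, world axes, zero at the start; "moment": the same for the moment, N m; "grip_width": finger opening in m.
Only numpy, scipy, OpenCV 4.12 (cv2) and the standard library are available. Lean on these libraries where they do the work, as an engineer would, in place of code of your own. Each camera call takes 0.05 s, during which the arm holds its last target.

## Working session

There is one attempt and no reset: what is moved stays moved. The work goes in short steps, Python scripts to look and compute and a shell command to move; the robot and the scene stay as the last step left them, time stands still between calls to the robot, and variables do not carry over. Pictures are saved under pics/ and viewed, and the job is handed in when it is done.

```bash
ls; mkdir -p pics; cat > h.py <<'E'
import numpy as np,cv2
from station import get_obs,camera,hand_in,masks_of
def cam(n):
    c=camera(n); c['R']=cv2.Rodrigues(np.array(c['rvec'],float))[0]; c['t']=np.array(c['tvec'],float).reshape(3); return c
def save(c,f,crop=None,s=1):
    im=c['img'][...,::-1]
    if crop: im=im[crop[1]:crop[3],crop[0]:crop[2]]
    im=cv2.resize(im,None,fx=s,fy=s,interpolation=cv2.INTER_CUBIC); cv2.imwrite('pics/'+f,im)
def pts(c):
    v,u=np.mgrid[0:400,0:640]
    xd=(u-c['cx'])/c['fx']; yd=(v-c['cy'])/c['fy']
    x,y=xd.copy(),yd.copy()
    for _ in range(10):
        f=1+c['k1']*(x*x+y*y); x=xd/f;y=yd/f
    z=c['range_z']; P=np.stack([x*z,y*z,z],-1)
    W=(P-c['t'])@c['R']; W[z<=0]=np.nan
    return W
def proj(c,p):
    q=np.atleast_2d(p)@c['R'].T+c['t']; x=q[:,0]/q[:,2];y=q[:,1]/q[:,2];f=1+c['k1']*(x*x+y*y)
    return np.c_[x*f*c['fx']+c['cx'],y*f*c['fy']+c['cy']]
E
python3 - <<'E'
from h import *
for n in('scene','top'):
    c=cam(n); save(c,n+'0.png'); print(n,c['fx'],c['k1'],-c['R'].T@c['t'])
    np.save(n+'.npy',pts(c))
    for t in('muffs','spare','rail','chest','hasp','lid_pull','bottle','jar','padlock','hasp_lip'):
        for r in masks_of(t,n): print(t,round(r['conf'],2),r['extent'])
o=get_obs();print(o)
E
```

```text
pics
scene 460.4791333914433 -0.036814756395534005 [ 1.45716487 -0.68290711  1.52231191]
muffs 0.95 [252.7, 173.3, 297.6, 216.0]
muffs 0.83 [361.6, 220.8, 405.5, 253.9]
muffs 0.75 [171.0, 217.6, 212.1, 260.0]
muffs 0.64 [200.5, 263.6, 251.3, 296.6]
muffs 0.56 [352.5, 151.7, 435.2, 206.0]
spare 0.85 [363.7, 160.3, 396.7, 206.5]
rail 0.96 [352.8, 149.4, 435.9, 204.8]
chest 0.9 [257.6, 178.9, 320.8, 262.7]
hasp 0.6 [315.0, 203.3, 321.4, 228.2]
lid_pull 0.72 [260.9, 180.7, 322.2, 249.3]
lid_pull 0.68 [319.6, 196.7, 334.2, 212.7]
bottle 0.9 [340.0, 228.8, 355.7, 270.4]
jar 0.69 [305.4, 254.5, 322.7, 284.7]
jar 0.55 [319.3, 197.9, 338.0, 215.8]
padlock 0.25 [339.5, 227.8, 358.7, 270.6]
top 423.9728846277877 0.011341731726436996 [ 0.40178452 -0.09021176  1.46225379]
muffs 0.82 [259.7, 128.7, 306.8, 171.9]
muffs 0.72 [435.7, 177.3, 488.1, 220.7]
muffs 0.63 [343.9, 230.2, 403.8, 255.6]
spare 0.57 [227.6, 187.5, 256.8, 243.7]
rail 0.89 [155.6, 189.6, 275.2, 229.5]
rail 0.17 [226.8, 189.6, 254.3, 244.6]
chest 0.97 [314.9, 168.1, 416.7, 282.0]
lid_pull 0.63 [315.8, 165.7, 414.5, 285.3]
lid_pull 
[... 203 characters left out ...]
p 0.51 [328.0, 201.3, 340.3, 217.2]
{'time_s': 1.1, 'qpos': array([-1.34061466e+00,  2.99920070e-01,  1.52102254e+00,  2.16474144e-05,
        1.32071492e+00, -6.65796634e-02]), 'joint_vel': array([ 0.00122131, -0.00176814,  0.00046818,  0.00133305,  0.00047456,
       -0.000575  ]), 'tau': array([-7.37448081e-04, -5.31663394e+01, -3.52922916e+01,  7.08449143e-02,
        2.12114083e-02, -1.49690334e-05]), 'ee_pos': array([ 0.16084157, -0.52593197,  0.20542502]), 'eef_rot': array([-1.57085966e+00,  2.52434209e-05, -2.84483668e+00]), 'force': array([ 1.16481733, -0.62409519,  0.50085295]), 'moment': array([-2.02481165e-02,  2.75529965e-02, -7.21222114e-05]), 'grip_width': 0.09394401841296733}
```

View pics/top0.png

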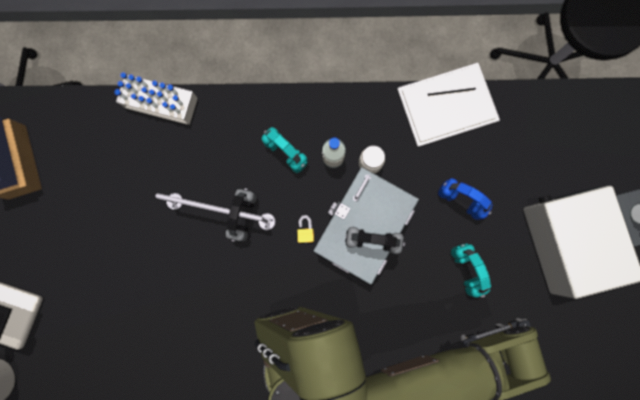

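View pics/scene0.png

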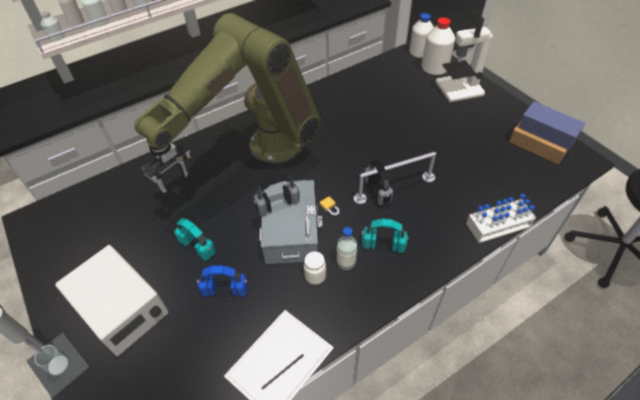

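```bash
python3 - <<'E'
from h import *
im=cv2.imread('pics/top0.png'); cv2.imwrite('pics/topz.png',cv2.resize(im[110:300,140:430],None,fx=2.75,fy=2.75,interpolation=cv2.INTER_CUBIC))
im=cv2.imread('pics/scene0.png'); cv2.imwrite('pics/scz.png',cv2.resize(im[140:290,240:440],None,fx=4,fy=4,interpolation=cv2.INTER_CUBIC))
T=np.load('top.npy');S=np.load('scene.npy')
for n,W,b in(('top',T,(300,160,430,290)),('scene',S,(240,165,340,270))):
    P=W[b[1]:b[3],b[0]:b[2]].reshape(-1,3); 
    L=P[abs(P[:,2]-.1345)<.006]
    r=cv2.minAreaRect((L[:,:2]*1000).astype(np.float32)); print(n,'lid',len(L),r,cv2.boxPoints(r).round().tolist(),np.median(L[:,2]))
    M=P[(P[:,2]>.2)&(P[:,2]<.35)]
    if n=='top': pass
    print('tall',len(M),np.nanmean(M,0),np.nanmax(M[:,2]))
    C=P[(P[:,2]>.27)&(P[:,2]<.31)]; print('crown',len(C),C.mean(0)*1000, cv2.minAreaRect((C[:,:2]*1000).astype(np.float32)))
for n,W,b in(('top',T,(150,180,280,245)),('scene',S,(345,145,440,210))):
    P=W[b[1]:b[3],b[0]:b[2]].reshape(-1,3); P=P[(P[:,2]>.142)&(P[:,2]<.2)]
    print(n,'bar',len(P),np.median(P[:,2]),P[:,2].max(),cv2.minAreaRect((P[:,:2]*1000).astype(np.float32)))
    A=P[P[:,2]>.162]; print('spare crown',len(A),A.mean(0),cv2.minAreaRect((A[:,:2]*1000).astype(np.float32)))
E
```

```text
top lid 5237 ((501.42724609375, -169.8267364501953), (299.6326904296875, 305.60968017578125), 59.57356643676758) [[294.0, -222.0], [557.0, -376.0], [709.0, -118.0], [446.0, 37.0]] 0.1331123376877671
tall 850 [ 0.42843338 -0.22398227  0.24743078] 0.29202748682367907
crown 357 [ 428.84531621 -226.2537828   281.93441809] ((428.6959228515625, -228.7519073486328), (100.35626220703125, 29.808565139770508), 81.69898986816406)
scene lid 2609 ((510.5802307128906, -189.24929809570312), (283.03717041015625, 341.4336242675781), 62.29637145996094) [[294.0, -235.0], [596.0, -394.0], [728.0, -143.0], [425.0, 15.0]] 0.13491705982481775
tall 579 [ 0.43491462 -0.23439585  0.24218032] 0.29763230158610415
crown 211 [ 433.58154207 -231.61502184  282.30047119] ((430.53497314453125, -231.05796813964844), (112.47665405273438, 34.41559982299805), 80.60199737548828)
top bar 803 0.15350583119254244 0.17826562467641174 ((553.0184326171875, 272.28436279296875), (332.01727294921875, 114.69133758544922), 64.90603637695312)
spare crown 185 [0.51824858 0.19696514 0.16767476] ((520.1351318359375, 197.46707153320312), (29.95404052734375, 72.87918853759766), 77.08573150634766)
scene bar 415 0.15576449524348696 0.17895800072663515 ((557.864501953125, 270.49383544921875), (334.3311767578125, 115.45736694335938), 64.89754486083984)
spare crown 103 [0.52465764 0.19864244 0.16886488] ((563.9586181640625, 289.25946044921875), (290.6201171875, 79.8326644897461), 67.33160400390625)
```

View pics/topz.png

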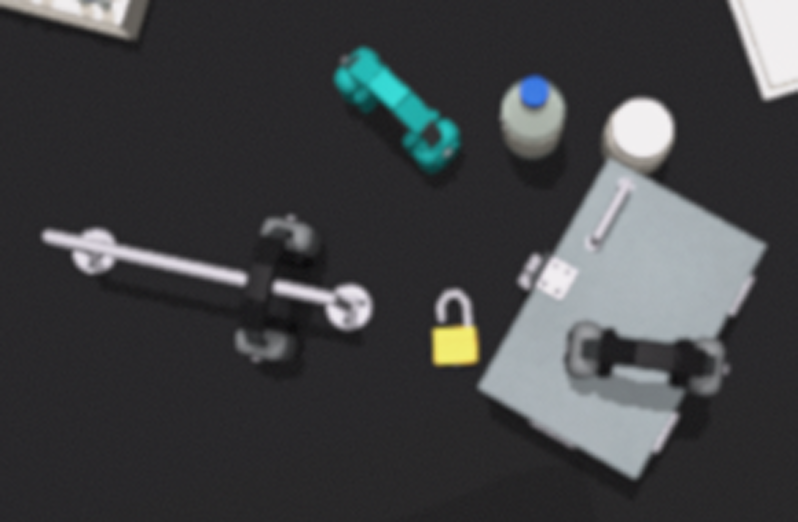

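View pics/scz.png

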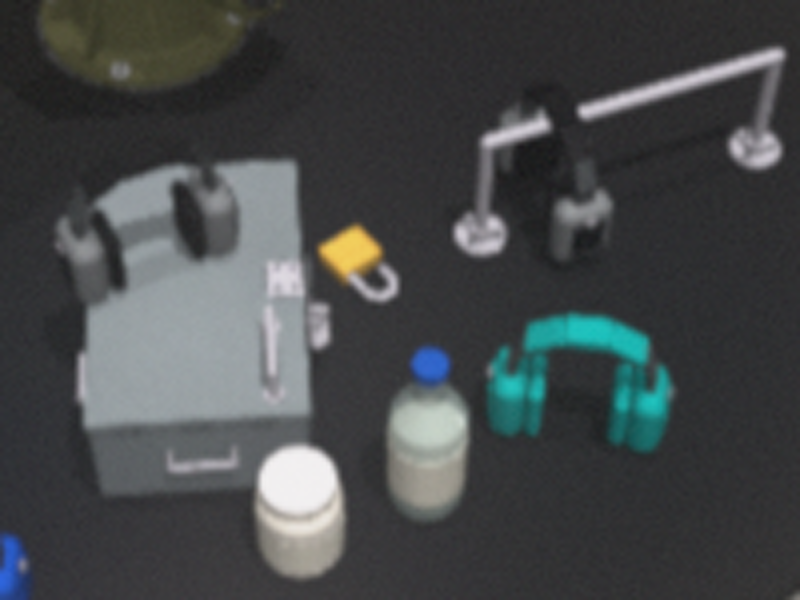

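```bash
python3 - <<'E'
from h import *
T=np.load('top.npy');S=np.load('scene.npy')
for n,W in(('top',T),('scene',S)):
    m=(abs(W[...,2]-.1345)<.006).astype(np.uint8)
    m=cv2.morphologyEx(m,cv2.MORPH_OPEN,np.ones((3,3)))
    k,l,st,_=cv2.connectedComponentsWithStats(m); i=1+np.argmax(st[1:,4]); 
    P=W[l==i]; r=cv2.minAreaRect((P[:,:2]*1000).astype(np.float32)); print(n,st[i],r,cv2.boxPoints(r).round(1).tolist())
    for lo,hi in((.28,.3),(.285,.3)):
        C=W.reshape(-1,3); C=C[(C[:,2]>lo)&(C[:,2]<hi)&(np.hypot(C[:,0]-.43,C[:,1]+.23)<.08)]
        print(' crown',len(C),C.mean(0).round(4),cv2.minAreaRect((C[:,:2]*1000).astype(np.float32)))
    # all muffs points
    C=W.reshape(-1,3); C=C[(C[:,2]>.15)&(C[:,2]<.3)&(np.hypot(C[:,0]-.43,C[:,1]+.23)<.12)]
    print(' all',cv2.minAreaRect((C[:,:2]*1000).astype(np.float32)))
    C=W.reshape(-1,3); C=C[(C[:,2]>.162)&(C[:,2]<.18)&(np.hypot(C[:,0]-.52,C[:,1]-.2)<.06)]
    print(' spare',len(C),C.mean(0).round(4),cv2.minAreaRect((C[:,:2]*1000).astype(np.float32)))
    C=W.reshape(-1,3); C=C[(C[:,2]>.148)&(C[:,2]<.162)&(np.hypot(C[:,0]-.55,C[:,1]-.27)<.19)]
    # bar line
    d=cv2.fitLine((C[:,:2]*1000).astype(np.float32),cv2.DIST_HUBER,0,.01,.01).ravel(); 
    t=(C[:,:2]*1000-d[2:])@d[:2]; e=abs((C[:,:2]*1000-d[2:])@np.array([-d[1],d[0]])); t=t[e<12]
    print(' bar',d,t.min(),t.max(), d[2:]+d[:2]*t.min(), d[2:]+d[:2]*t.max())
    # posts feet
    for nm,c in(('bottle',(.66,.13)),('jar',(.66,0.))): pass
E
```

```text
top [ 314  169  103  115 4929] ((478.7861633300781, -208.3621368408203), (209.24319458007812, 305.7499084472656), 59.6216926574707) [[294.0, -221.3000030517578], [557.7999877929688, -375.8999938964844], [663.5999755859375, -195.39999389648438], [399.79998779296875, -40.79999923706055]]
 crown 225 [ 0.4288 -0.2275  0.2858] ((428.9024658203125, -227.84312438964844), (66.85968780517578, 29.657550811767578), 81.32647705078125)
 crown 145 [ 0.4281 -0.228   0.2875] ((428.98785400390625, -227.71005249023438), (55.189815521240234, 28.635353088378906), 79.87057495117188)
 all ((428.1168212890625, -227.4380645751953), (172.3275146484375, 60.73530960083008), 81.60924530029297)
 spare 185 [0.5182 0.197  0.1677] ((520.1351318359375, 197.46707153320312), (29.95404052734375, 72.87918853759766), 77.08573150634766)
 bar [2.3007563e-01 9.7317272e-01 5.3828961e+02 2.8454767e+02] -173.90155408067952 164.4534928647535 [498.27910263 115.31141932] [576.12635239 444.58932212]
scene [ 261  182   57   65 2055] ((480.90069580078125, -212.46994018554688), (205.1484375, 307.011474609375), 59.9960823059082) [[296.70001220703125, -224.5], [562.5, -378.1000061035156], [665.0999755859375, -200.39999389648438], [399.29998779296875, -46.900001525878906]]
 crown 132 [ 0.4335 -0.2306  0.287 ] ((432.0100402832031, -228.46817016601562), (80.20116424560547, 32.670875549316406), 76.37615966796875)
 crown 83 [ 0.4329 -0.2298  0.2893] ((430.6522521972656, -231.25167846679688), (56.60406494140625, 31.352642059326172), 76.35771942138672)
 all ((431.79107666015625, -228.63211059570312), (174.1692352294922, 65.68958282470703), 82.35332489013672)
 spare 101 [0.5236 0.1946 0.169 ] ((521.4534301757812, 194.70794677734375), (61.48612976074219, 70.66588592529297), 36.5502815246582)
 bar [2.1798100e-01 9.7595304e-01 5.4371948e+02 2.8446066e+02] -177.8653355682042 164.44366092081034 [504.94821946 110.87244744] [579.56507538 444.94995404]
```

```bash
cat >> h.py <<'E'
C0=np.array([480.,-210.,0]);xc=np.array([-.503,-.864,0]);yc=np.array([.864,-.503,0])
def ch2w(x,y,z): return C0+x*xc+y*yc+np.array([0,0,z])
def w2ch(p): d=np.asarray(p)-C0; return np.stack([d@xc,d@yc,d[...,2]],-1)
E
python3 - <<'E'
from h import *
T=np.load('top.npy')*1000;S=np.load('scene.npy')*1000
for n,b in(('bottle',(325,135,348,168)),('jar',(360,143,386,168)),('padlock',(294,210,318,246)),('hasp',(320,195,352,225)),('pull',(350,172,372,203))):
    P=T[b[1]:b[3],b[0]:b[2]].reshape(-1,3); 
    P=P[P[:,2]>(170 if n=='bottle' else 95 if n=='jar' else 6)]
    if n=='hasp':P=P[P[:,2]<132]
    if n=='pull':P=P[P[:,2]>150]
    q=w2ch(P);print(n,len(P),P.mean(0).round(),q.mean(0).round(1),q.min(0).round(),q.max(0).round())
P=S[228:268,338:358].reshape(-1,3);P=P[(P[:,2]>185)];print('bot scene',len(P),w2ch(P).mean(0),w2ch(P).min(0),w2ch(P).max(0))
P=S[180:215,300:325].reshape(-1,3);P=P[(P[:,2]>138)&(P[:,2]<160)];print(len(P),w2ch(P).mean(0))
P=S[200:255,295:325].reshape(-1,3);P=P[(P[:,2]>155)&(P[:,2]<175)];print('pull sc',len(P),w2ch(P).mean(0))
for s in(30,50):print(540+.225*s,280+.974*s)
print('lip',ch2w(-118.5,0,49.5),'pin',ch2w(-108,0,140),'pull',ch2w(-70,95,166.5))
E
```

```text
bottle 105 [ 719. -112.  205.] [-205.2  156.9  204.5] [-221.  142.  170.] [-190.  174.  213.]
jar 364 [ 700. -240.  108.] [-84.6 204.8 108. ] [-118.  171.   95.] [-51. 240. 117.]
padlock 271 [461. -13.  19.] [-160.3 -115.5   18.8] [-203. -156.    6.] [-100.  -55.  135.]
hasp 182 [ 522. -133.  112.] [-87.9  -2.9 111.7] [-124.  -55.    7.] [-42.  58. 132.]
pull 79 [ 593. -197.  168.] [-68.2  91.3 168.2] [-73.  53. 161.] [-63. 129. 174.]
bot scene 82 [-205.97674002  165.14954569  206.36245326] [-220.66440139  148.18255969  186.04783535] [-191.40664625  177.73936496  216.43202552]
151 [-78.56868683 -48.55471088 140.85830541]
pull sc 55 [-64.19775202  84.74276281 167.23221139]
546.75 309.22
551.25 328.7
lip [ 539.6055 -107.616    49.5   ] pin [ 534.324 -116.688  140.   ] pull [ 597.29  -197.305  166.5  ]
```

```bash
python3 -m jog '20 20 45 0 0 7 0;60 60 90 0 0 14 0;269 298 145 0 0 64.6 0;269 298 145 0 0 64.6 0;269 298 145 0 0 64.6 0;269 298 145 0 0 64.6 0;269 298 145 0 0 64.6 0;269 298 145 0 0 64.6 0;269 298 145 0 0 64.6 0;269 298 145 0 0 64.6 0'
```

```text
time_s: 1.93
ee_pos: [0.4151, -0.2438, 0.3456]
eef_rot: [-1.57, -0.0, -1.709]
force: [0.9, -1.7, 0.6]
grip_width: 0.0941
```

```bash
python3 -m jog '14.9 15.3 4 0 0 -0.5 0;14.9 15.3 4 0 0 -0.5 0;14.9 15.3 4 0 0 -0.5 0'; python3 - <<'E'
from h import *
c=cam('scene');save(c,'s1.png',(190,130,350,270),5); W=pts(c)*1000
c2=cam('top');save(c2,'t1.png',(290,160,430,290),5); T=pts(c2)*1000
print(get_obs()['ee_pos'])
for W in(W,T):
  C=W.reshape(-1,3);C=C[(C[:,2]>150)&(C[:,2]<240)&(np.hypot(C[:,0]-430,C[:,1]+229)<110)];print(len(C),cv2.minAreaRect(C[:,:2].astype(np.float32)))
E
```

```text
time_s: 2.18
ee_pos: [0.4305, -0.2277, 0.3496]
eef_rot: [-1.57, -0.0, -1.716]
force: [0.2, -0.8, -0.4]
grip_width: 0.0938
[ 0.4295356  -0.22889653  0.34933484]
579 ((431.67974853515625, -228.94180297851562), (173.26365661621094, 67.39013671875), 81.8978500366211)
212 ((439.18121337890625, -163.5450439453125), (45.89603042602539, 63.19038772583008), 66.6074447631836)
```

View pics/s1.png

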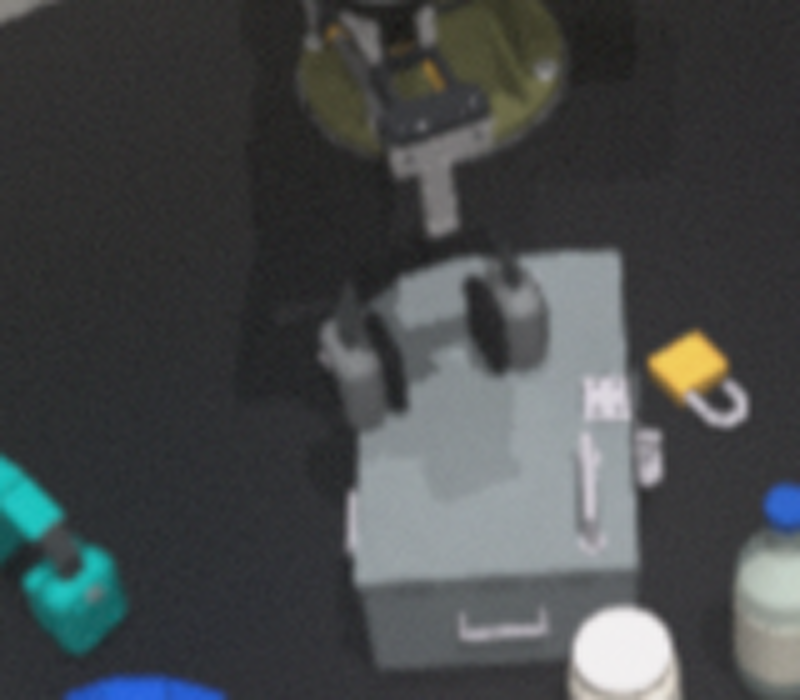

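View pics/t1.png

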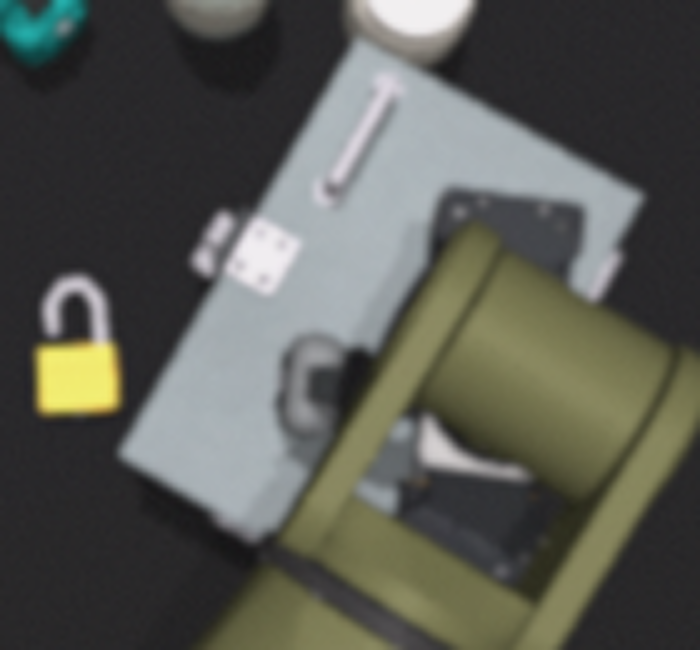

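The grey pair on the lid (scene crop: cups at (365,365) and (510,310)) is the one meant: it is the only grey pair on the box, the others are turquoise or blue, or hang on the rail. The gripper is centred over its band, so I'm descending.

```bash
python3 -m jog '0 0 -40 0 0 0 0;0 0 -72.5 0 0 0 0;0 0 -72.5 0 0 0 0;0 0 -72.5 0 0 0 1;0 0 -72.5 0 0 0 1;0 0 -72.5 0 0 0 1;0 0 -72.5 0 0 0 1;0 0 -72.5 0 0 0 1;0 0 -72.5 0 0 0 1' 35
```

```text
time_s: 3.03
ee_pos: [0.4297, -0.229, 0.2775]
eef_rot: [-1.57, -0.001, -1.718]
force: [-1.0, -0.4, -0.2]
grip_width: 0.0573
```

```bash
python3 -m jog '0 0 0 0 0 0 1;0 0 30 0 0 0 1;0 0 70 0 0 0 1;0 0 75 0 0 0 1;0 0 75 0 0 0 1' ; python3 - <<'E'
from h import *
c=cam('scene');save(c,'s2.png',(190,110,350,250),5); print(get_obs())
E
```

```text
time_s: 3.45
ee_pos: [0.4302, -0.2293, 0.3549]
eef_rot: [-1.566, -0.003, -1.718]
force: [0.6, -0.1, -1.1]
grip_width: 0.0241
{'time_s': 3.5, 'qpos': array([-5.64703533e-01,  8.52104252e-02,  1.43993849e+00, -2.41288822e-04,
        1.61398167e+00, -4.17395588e-01]), 'joint_vel': array([ 0.00071186,  0.02158152,  0.04727381,  0.00094712, -0.01346823,
        0.00062124]), 'tau': array([ 4.15230752e-02, -4.52666116e+01, -4.04240334e+01,  6.55640219e-02,
        3.66296684e-01, -2.87004106e-06]), 'ee_pos': array([ 0.42981975, -0.22905063,  0.35278947]), 'eef_rot': array([-1.56864335e+00, -1.21841773e-03, -1.71811630e+00]), 'force': array([ 0.20031766, -0.03694428, -1.01491751]), 'moment': array([-0.00115639, -0.05986782,  0.01247741]), 'grip_width': 0.02015567123520546}
```

View pics/s2.png

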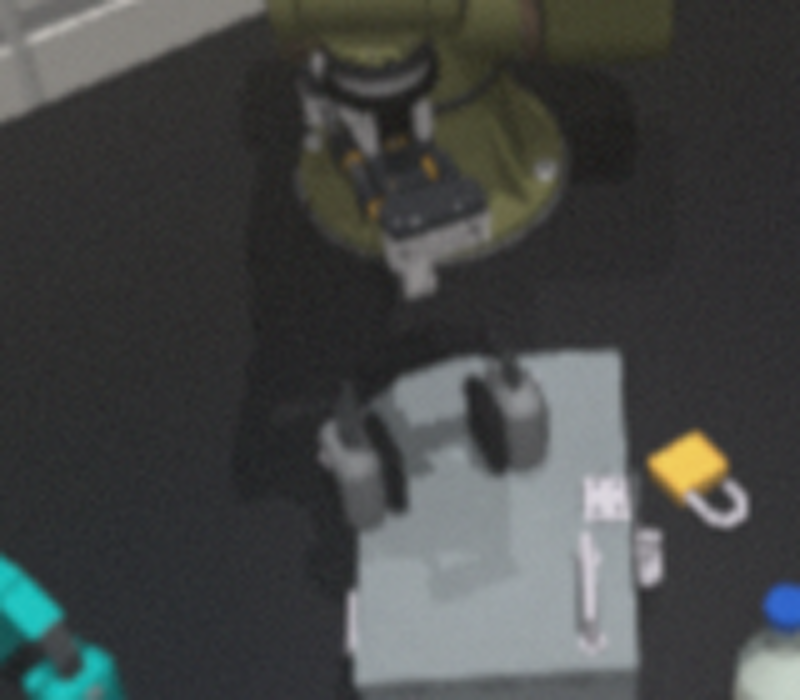

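The fingers were still closing when I lifted, so the pair stayed in place. I'll retry and allow more time to close.

```bash
python3 -m jog '0 0 0 0 0 0 0.35;0 0 0 0 0 0 0.35;0 0 0 0 0 0 0.35;0 0 0 0 0 0 0.35;0 0 0 0 0 0 0.35;0 0 0 0 0 0 0.35;0 0 0 0 0 0 0.35' 35;python3 - <<'E'
from h import *
print(get_obs()['ee_pos'])
c=cam('scene');W=pts(c)*1000
C=W.reshape(-1,3);C=C[(C[:,2]>150)&(C[:,2]<240)&(np.hypot(C[:,0]-430,C[:,1]+229)<110)];print(len(C),cv2.minAreaRect(C[:,:2].astype(np.float32)))
E
```

```text
time_s: 4.08
ee_pos: [0.4298, -0.2291, 0.3527]
eef_rot: [-1.569, -0.001, -1.718]
force: [-0.2, 0.7, -0.3]
grip_width: 0.0603
[ 0.42979891 -0.22905625  0.35269366]
583 ((432.0717468261719, -230.0077362060547), (173.90695190429688, 66.04216766357422), 81.18998718261719)
```

```bash
python3 -m jog '0 0 -40 0 0 0 0.35;0 0 -76 0 0 0 0.35;0 0 -76 0 0 0 0.35;0 0 -76 0 0 0 1;0 0 -76 0 0 0 1;0 0 -76 0 0 0 1;0 0 -76 0 0 0 1;0 0 -76 0 0 0 1;0 0 -76 0 0 0 1;0 0 -76 0 0 0 1' 35
```

```text
time_s: 4.97
ee_pos: [0.43, -0.2292, 0.2778]
eef_rot: [-1.567, -0.002, -1.718]
force: [-1.9, 0.0, 5.4]
grip_width: 0.0295
```

```bash
python3 -m jog '0 0 0 0 0 0 1;0 0 0 0 0 0 1;0 0 0 0 0 0 1'
```

```text
time_s: 5.22
ee_pos: [0.43, -0.2292, 0.2778]
eef_rot: [-1.567, -0.002, -1.718]
force: [-0.6, -0.2, 0.9]
grip_width: 0.0295
```

```bash
python3 -m jog '0 0 30 0 0 0 1;0 0 65 0 0 0 1;0 0 80 0 0 0 1;0 0 80 0 0 0 1' ; python3 - <<'E'
from h import *
c=cam('scene');save(c,'s3.png',(190,110,350,250),5); o=get_obs();print(o['force'],o['grip_width'],o['ee_pos'])
E
```

```text
time_s: 5.55
ee_pos: [0.4306, -0.2295, 0.3609]
eef_rot: [-1.563, -0.004, -1.718]
force: [-0.3, 0.1, -3.4]
grip_width: 0.0294
[ 0.13619123  0.29952058 -3.80936685] 0.029310646355488447 [ 0.43022734 -0.22936138  0.35828363]
```

View pics/s3.png

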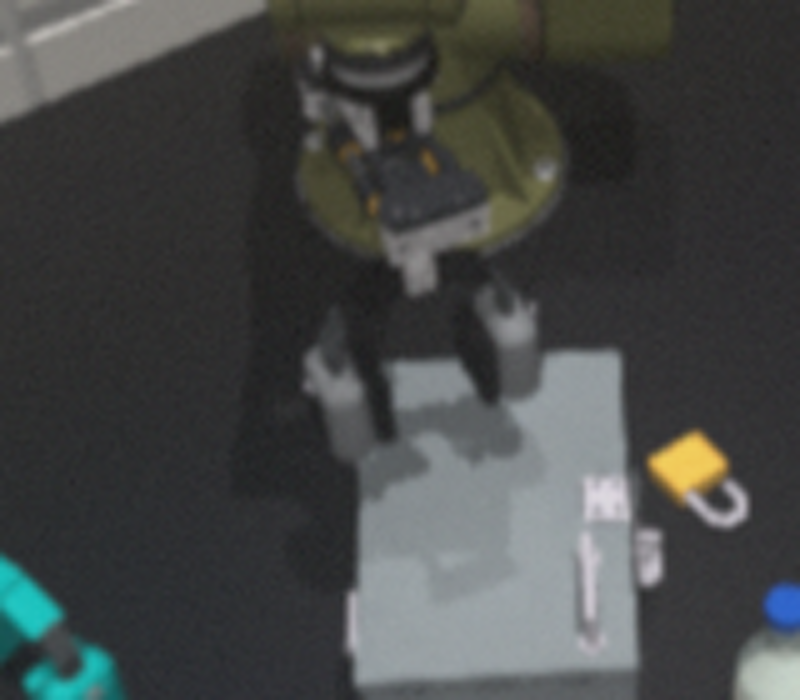

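```bash
python3 -m jog '30 40 5 0 0 7 1;40 80 5 0 0 14 1;55 120 5 0 0 21 1;70 160 5 0 0 28 1;80 200 5 0 0 35 1;90 240 5 0 0 42 1;100 280 5 0 0 49 1;105 320 5 0 0 56 1;110 360 5 0 0 63 1;112 400 5 0 0 70 1'
```

```text
time_s: 6.43
ee_pos: [0.5418, 0.1687, 0.3606]
eef_rot: [-1.568, 0.0, -0.49]
force: [0.7, -0.5, -2.3]
grip_width: 0.0297
```

```bash
python3 - <<'E'
from h import *
o=get_obs();print(o['ee_pos'],np.degrees(o['eef_rot']),o['qpos'],o['force'])
E
```

```text
[0.54175133 0.1687399  0.36062306] [-8.98425166e+01  1.66666887e-03 -2.81023945e+01] [ 0.23640927  0.27785463  1.19706545  0.00208242  1.66486753 -0.84371023] [ 0.68432701 -0.49215924 -2.322039  ]
```

```bash
python3 -m jog '3 40 0 0 0 5 1;5 80 0 0 0 10 1;7 120 0 0 0 15 1;8 150 0 0 0 15 1;8 155 0 0 0 15 1;8 155 0 0 0 15 1;8 155 0 0 0 15 1' ; python3 - <<'E'
from h import *
o=get_obs();print(o['ee_pos'],np.degrees(o['eef_rot']))
c=cam('scene');save(c,'s4.png',(330,100,470,230),5);W=pts(c)*1000
c2=cam('top');save(c2,'t4.png',(140,150,290,270),5);T=pts(c2)*1000
for W in(W,T):
  C=W.reshape(-1,3);C=C[(C[:,2]>215)&(C[:,2]<290)&(np.hypot(C[:,0]-550,C[:,1]-324)<110)];print(len(C),cv2.minAreaRect(C[:,:2].astype(np.float32)))
  C=W.reshape(-1,3);C=C[(C[:,2]>148)&(C[:,2]<162)&(np.hypot(C[:,0]-550,C[:,1]-280)<190)]
  d=cv2.fitLine(C[:,:2].astype(np.float32),cv2.DIST_HUBER,0,.01,.01).ravel();print(len(C),d, (550-d[2])*-d[1]+(324-d[3])*d[0])
E
```

```text
time_s: 7.02
ee_pos: [0.5497, 0.3233, 0.3587]
eef_rot: [-1.57, 0.002, -0.229]
force: [-0.3, -0.7, -2.4]
grip_width: 0.0296
[0.54968457 0.3233176  0.35872948] [-89.9576042    0.11099384 -13.10151224]
518 ((556.1724243164062, 318.5747985839844), (61.587013244628906, 174.22567749023438), 76.27183532714844)
214 [2.2326392e-01 9.7475803e-01 5.3443634e+02 2.4614323e+02] 2.2118044
450 ((552.033447265625, 307.5295104980469), (58.64602279663086, 170.55471801757812), 85.44795227050781)
395 [2.2744992e-01 9.7378975e-01 5.2656213e+02 2.3292429e+02] -2.108389
```

View pics/s4.png

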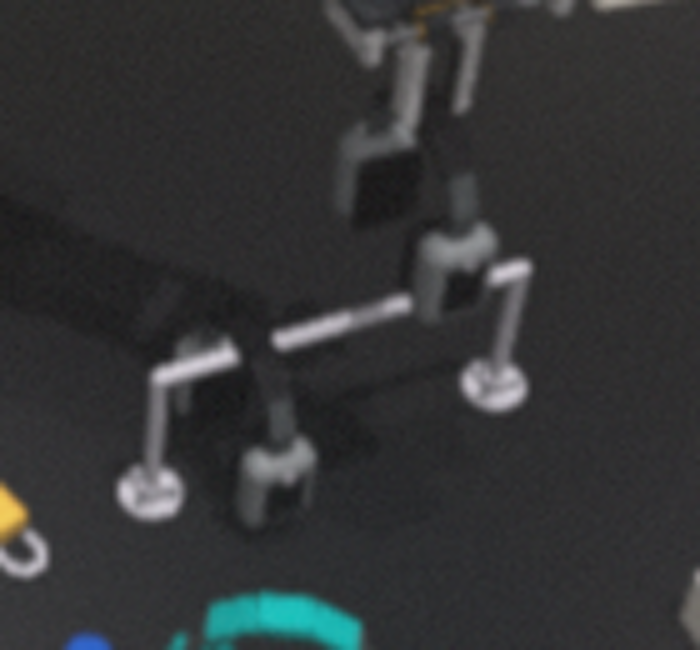

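View pics/t4.png

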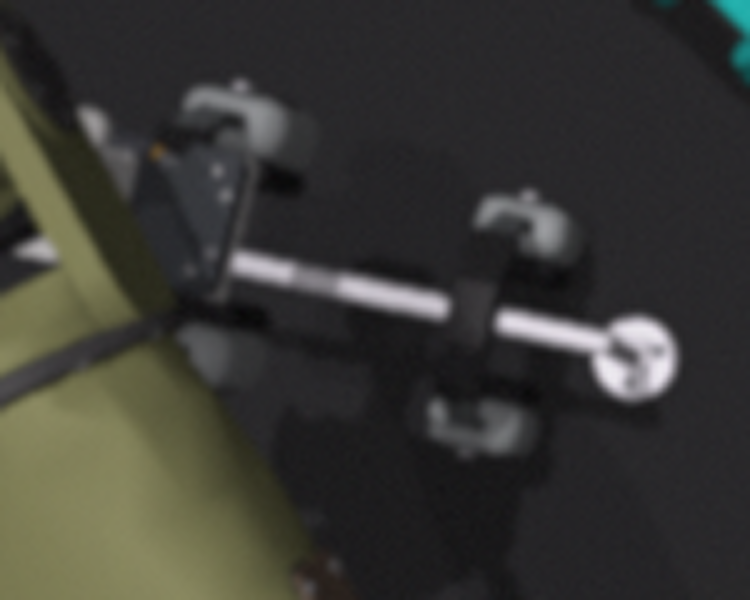

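```bash
python3 -m jog '0.5 0.5 -40 0 0 0 1;0.5 0.5 -80 0 0 0 1;0.5 0.5 -120 0 0 0 1;0.5 0.5 -160 0 0 0 1;0.5 0.5 -185 0 0 0 1;0.5 0.5 -192 0 0 0 1;0.5 0.5 -195 0 0 0 1;0.5 0.5 -197 0 0 0 1;0.5 0.5 -197 0 0 0 1' ; python3 - <<'E'
from h import *
o=get_obs();print(o['ee_pos'],np.degrees(o['eef_rot']),o['force'])
E
```

```text
time_s: 7.87
ee_pos: [0.5512, 0.3229, 0.165]
eef_rot: [-1.567, -0.002, -0.231]
force: [-0.1, -0.3, -2.0]
grip_width: 0.0295
[0.55122911 0.32293941 0.16498165] [-89.7825296   -0.09264968 -13.21126369] [-0.14161854 -0.3149007  -1.95567878]
```

```bash
python3 -m jog '0 0 -2 0 0 0 1;0 0 -4 0 0 0 1;0 0 -5 0 0 0 1;0 0 -5 0 0 0 1'
```

```text
time_s: 8.2
ee_pos: [0.5514, 0.323, 0.1604]
eef_rot: [-1.566, -0.002, -0.231]
force: [0.2, -0.5, -1.4]
grip_width: 0.0297
```

```bash
python3 -m jog '0 0 -1 0 0 0 1;0 0 -2 0 0 0 1;0 0 -3 0 0 0 1'
```

```text
time_s: 8.45
ee_pos: [0.5517, 0.323, 0.16]
eef_rot: [-1.565, -0.004, -0.231]
force: [-9.6, -6.8, 24.1]
grip_width: 0.0297
```

```bash
python3 -m jog '0 0 1 0 0 0 0.35;0 0 1 0 0 0 0.35;0 0 1 0 0 0 0.35;0 0 1 0 0 0 0.35;0 0 1 0 0 0 0.35;0 0 1 0 0 0 0.35;0 0 25 0 0 0 0.35;0 0 60 0 0 0 0.35;0 0 100 0 0 0 0.35;0 0 110 0 0 0 0.35'; python3 - <<'E'
from h import *
c=cam('scene');save(c,'s5.png',(330,100,470,230),5)
E
```

```text
time_s: 9.28
ee_pos: [0.5527, 0.3236, 0.2766]
eef_rot: [-1.56, -0.01, -0.23]
force: [0.1, 0.3, 1.5]
grip_width: 0.0612
```

View pics/s5.png

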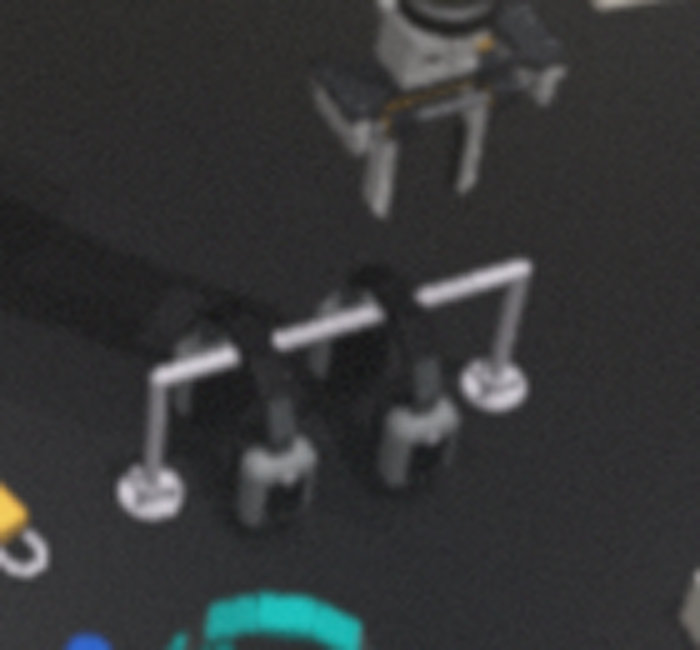

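The muffs hang on the bar (crop (415,380)), about 110 mm from the spare. Next is the hasp.

```bash
python3 -m jog '0 -20 25 0 0 -7 0.35;0 -60 30 0 0 -14 0.35;5 -100 30 0 0 -21 0.35;5 -140 30 0 0 -28 0.35;10 -180 30 0 0 -35 0.35;10 -220 30 0 0 -42 0.35;15 -260 30 0 0 -49 0.35;20 -300 30 0 0 -56 0.35;22 -340 30 0 0 -63 0.35;24 -366 30 0 0 -70 0.35'
```

```text
time_s: 10.17
ee_pos: [0.5765, -0.0457, 0.3051]
eef_rot: [-1.561, -0.01, -1.46]
force: [-0.2, 0.7, -0.7]
grip_width: 0.0609
```

```bash
python3 -m jog '0 0 0 0 0 -7 0.35;0 0 0 0 0 -14 0.35;0 0 0 0 0 -21 0.35;0 0 0 0 0 -28 0.35;0 0 0 0 0 -35 0.35;0 0 0 0 0 -37 0.35' ; python3 - <<'E'
from h import *
o=get_obs();print(o['ee_pos'],np.degrees(o['eef_rot']),o['qpos'])
c=cam('top');save(c,'t6.png',(290,150,430,290),5);W=pts(c)*1000
P=W[170:203,345:375].reshape(-1,3);P=P[(P[:,2]>155)&(P[:,2]<178)];q=w2ch(P);print('pull',len(q),q.mean(0),q.min(0),q.max(0))
for n in('hasp','hasp_lip'):
  for r in masks_of(n,'top'):
    q=w2ch(W[r['mask']]);print(n,r['conf'],r['extent'],np.nanmedian(q,0),np.nanmin(q,0),np.nanmax(q,0))
c=cam('scene');save(c,'s6.png',(250,150,400,280),5);W=pts(c)*1000
for n in('hasp','hasp_lip'):
  for r in masks_of(n,'scene'):
    q=w2ch(W[r['mask']]);print(n,r['conf'],r['extent'],np.nanmedian(q,0),np.nanmin(q,0),np.nanmax(q,0))
m=(abs(W[...,2]-134.5)<6).astype(np.uint8)
m=cv2.morphologyEx(m,cv2.MORPH_OPEN,np.ones((3,3)))
k,l,st,_=cv2.connectedComponentsWithStats(m); i=1+np.argmax(st[1:,4]); 
q=w2ch(W[l==i]);r=cv2.minAreaRect(q[:,:2].astype(np.float32)); print(r)
E
```

```text
time_s: 10.67
ee_pos: [0.5764, -0.0457, 0.3041]
eef_rot: [-1.562, -0.011, -2.113]
force: [0.8, -0.4, 0.3]
grip_width: 0.0609
[ 0.57637977 -0.04569523  0.30405762] [ -89.49965121   -0.62349182 -121.07731025] [-0.13615236  0.31075939  1.28132236 -0.01345117  1.5457909   0.40651282]
pull 80 [-68.1446437   90.96719998 168.56509752] [-73.08208487  54.08527999 159.46288434] [-63.26365383 129.65085653 174.68049694]
hasp 0.3 [228.3, 188.5, 257.4, 242.0] [-366.63111804 -172.64825459   95.41245985] [-443.97514136 -257.62251816   -5.7371824 ] [-321.06466866  -85.77659294  174.10331834]
hasp_lip 0.64 [330.2, 200.2, 341.1, 214.4] [-110.5926297    -3.47131856  114.05546504] [-121.21912125  -21.51334115    1.93476004] [-103.68589181   25.46862464  147.36344554]
hasp_lip 0.47 [314.8, 220.3, 325.2, 224.5] [-114.25536433    7.49134121   53.24473244] [-122.41506608   -9.99138228   46.296605  ] [-105.80363238   24.27324994   76.77225157]
hasp_lip 0.47 [261.4, 180.4, 321.2, 249.1] [-1.00729209e-02  1.55970872e+01  1.35124326e+02] [-122.72258239 -278.89945701   -6.93654699] [124.06209766 158.45816876 179.45874555]
hasp_lip 0.34 [391.1, 153.9, 419.5, 196.0] [-497.12221545 -175.4159483    88.10063617] [-573.46795574 -326.50088226  -12.19366734] [-438.22708627 -118.71160107  177.13616979]
((0.8782958984375, -0.0107421875), (205.40005493164062, 310.97039794921875), 0.022570092231035233)
```

View pics/t6.png

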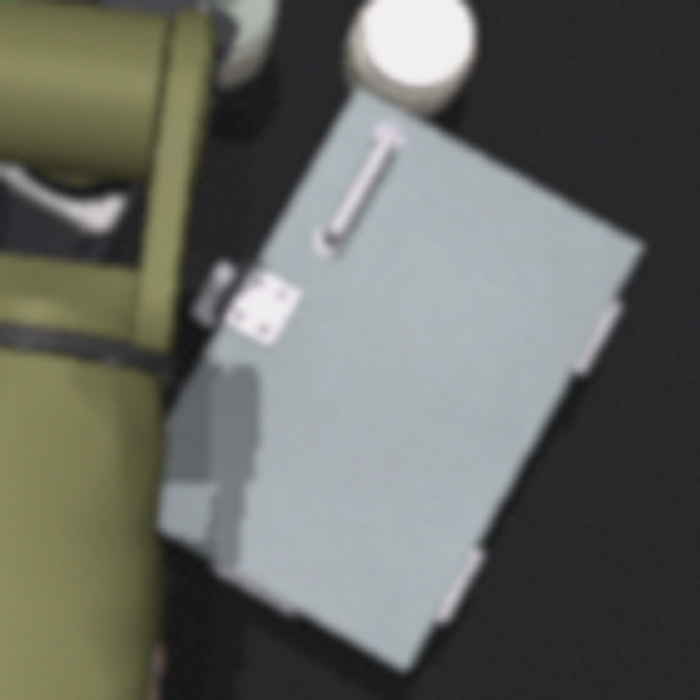

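View pics/s6.png

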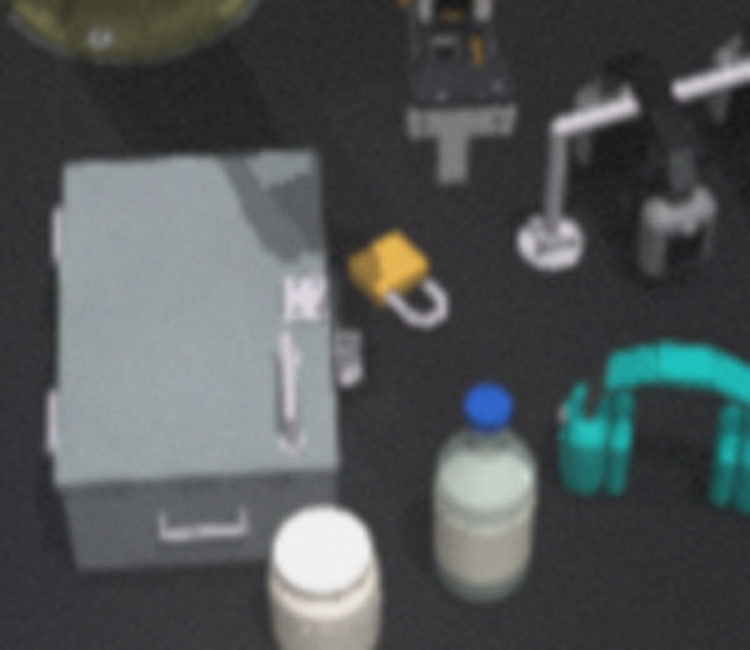

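```bash
python3 -m jog '0 0 -20 -6 3.5 0 0.35;0 0 -50 -12 7 0 0.35;-5 -5 -80 -18 10.5 0 0.35;-6 -8 -104 -24 14 0 0.35;-6 -8 -104 -30 17.4 0 0.35;-6 -8 -104 -34.6 20.1 0 0.35;-6 -8 -104 -34.6 20.1 0 0.35;-6 -8 -104 -34.6 20.1 0 0.35' 10; python3 - <<'E'
from h import *
from scipy.spatial.transform import Rotation as R
o=get_obs();print(o['ee_pos'],o['qpos']);M=R.from_euler('xyz',o['eef_rot']).as_matrix();print(M.T@xc,M.T@yc)
print('tooly in chest',M[:,1]@xc,M[:,1]@yc,M[2,1],'jaw',M[:,2]@xc,M[:,2]@yc,M[2,2])
E
```

```text
time_s: 11.63
ee_pos: [0.5706, -0.053, 0.1998]
eef_rot: [-1.558, -0.707, -2.103]
force: [0.2, 0.5, -0.1]
grip_width: 0.0612
[ 0.57061868 -0.05300203  0.19976699] [ 0.0962989   0.6139396   1.23545964 -0.56904433  1.71925212  0.66285825]
[ 0.76021369  0.64928393 -0.00324452] [-0.00400895  0.00968944  0.99969748]
tooly in chest 0.64928392974211 0.009689440429302802 -0.760347069776517 jaw -0.0032445200530657687 0.9996974757674281 0.00997392982225334
```

```bash
python3 -m jog '-1 -2 -40 0 0 0 0.35;-2 -4 -80 0 0 0 0.35;-3.5 -5 -120 0 0 0 0.35;-3.5 -5 -150 0 0 0 0.35;-3.5 -5 -156 0 0 0 0.35;-12 -20 -157 0 0 0 0.35;-20 -34 -158 0 0 0 0.35;-20 -34 -158 0 0 0 0.35'; python3 - <<'E'
from h import *
o=get_obs();print(o['ee_pos'],o['force'], w2ch(o['ee_pos']*1000))
c=cam('scene');save(c,'s7.png',(270,150,400,260),6)
c=cam('top');save(c,'t7.png',(260,150,400,260),5)
E
```

```text
time_s: 12.3
ee_pos: [0.5505, -0.0892, 0.0438]
eef_rot: [-1.555, -0.704, -2.108]
force: [0.4, -0.3, -0.3]
grip_width: 0.0615
[ 0.55046003 -0.08917085  0.04381096] [ 0.43647957 -0.33532462 -0.25283466] [-1.39837776e+02  1.00402652e-01  4.38109633e+01]
```

View pics/s7.png

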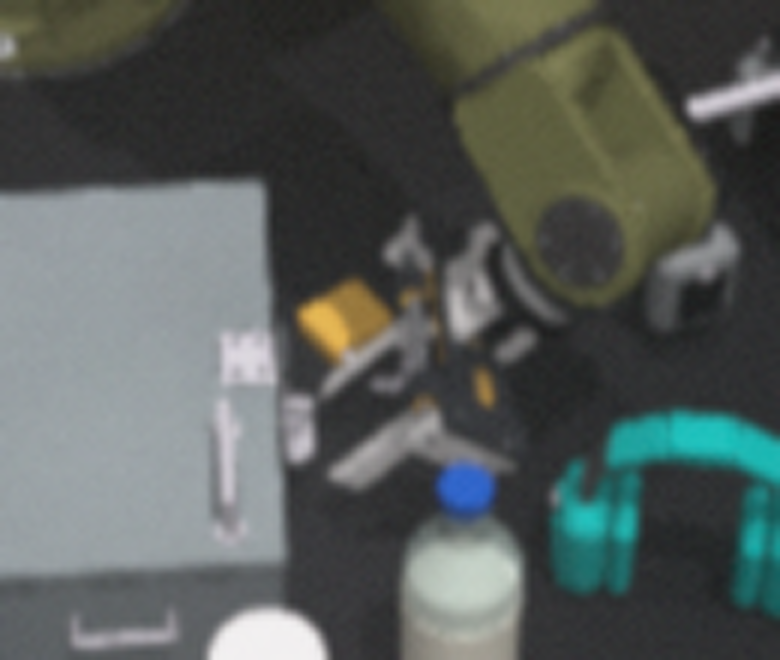

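View pics/t7.png

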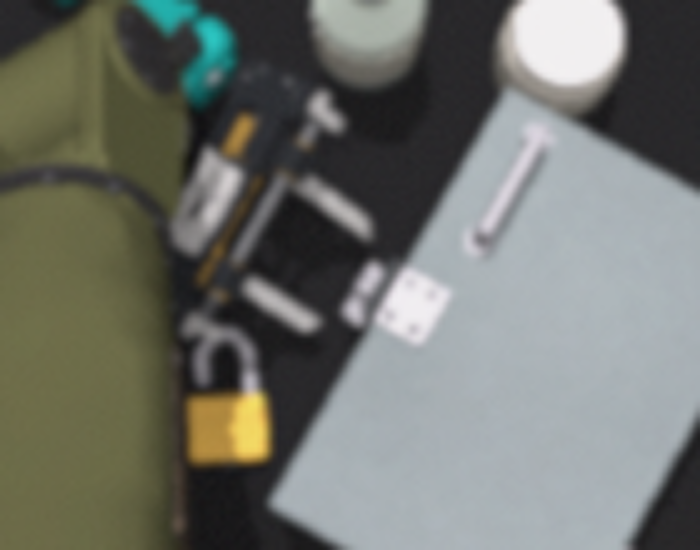

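```bash
python3 - <<'E'
from h import *
c=cam('top');W=pts(c)*1000
m=(W[...,2]>185)&(W[...,2]<700)
for r in range(150,260,10):
    cc=np.where(m[r,200:300])[0]+200
    print(r,cc.min() if len(cc) else None, W[r,cc.min()].round() if len(cc) else '', np.nanmin(W[r,cc,2]).round() if len(cc) else '')
E
```

```text
150 278 [683.  47. 287.] 265.0
160 263 [662.  94. 255.] 248.0
170 251 [633. 129. 253.] 201.0
180 250 [600. 128. 276.] 210.0
190 249 [569. 127. 293.] 186.0
200 250 [533. 113. 355.] 306.0
210 247 [505. 115. 382.] 354.0
220 244 [477. 117. 413.] 403.0
230 240 [451. 123. 428.] 382.0
240 238 [427. 124. 447.] 405.0
250 237 [403. 123. 460.] 431.0
```

```bash
python3 -m jog '-8 -12 -1 0 0 0 0.35;-15 -23.5 -2 0 0 0 0.35;-15 -23.5 -2 0 0 0 0.4;-15 -23.5 -2 0 0 0 1;-15 -23.5 -2 0 0 0 1;-15 -23.5 -2 0 0 0 1;-15 -23.5 -2 0 0 0 1;-15 -23.5 -2 0 0 0 1' 10; python3 - <<'E'
from h import *
o=get_obs();print(o['ee_pos'],o['force'], w2ch(o['ee_pos']*1000))
E
```

```text
time_s: 13.12
ee_pos: [0.5375, -0.1099, 0.0418]
eef_rot: [-1.553, -0.703, -2.106]
force: [4.4, 2.6, 1.5]
grip_width: 0.0399
[ 0.53746283 -0.10992882  0.04179709] [4.39884479 2.60735347 1.51300036] [-115.36530361   -0.68792417   41.79708659]
```

```bash
python3 -m jog '7.5 13 2.5 0 0 0 1;15.2 26.2 9.1 0 0 0 1;22 38 17.5 0 0 0 1;28 48.1 27.9 0 0 0 1;33 56.5 40.5 0 0 0 1;36.8 63.2 54.3 0 0 0 1;36.8 63.2 54.3 0 0 0 1' 12; python3 - <<'E'
from h import *
o=get_obs();print(o['ee_pos'],o['force'], w2ch(o['ee_pos']*1000))
c=cam('scene');save(c,'s8.png',(270,150,400,260),6)
E
```

```text
time_s: 13.7
ee_pos: [0.5753, -0.0454, 0.0981]
eef_rot: [-1.55, -0.701, -2.107]
force: [1.4, 0.7, -1.5]
grip_width: 0.0395
[ 0.57533736 -0.04540757  0.09810647] [ 1.35829923  0.71168479 -1.51890257] [-190.1625499    -0.41851067   98.10646574]
```

View pics/s8.png

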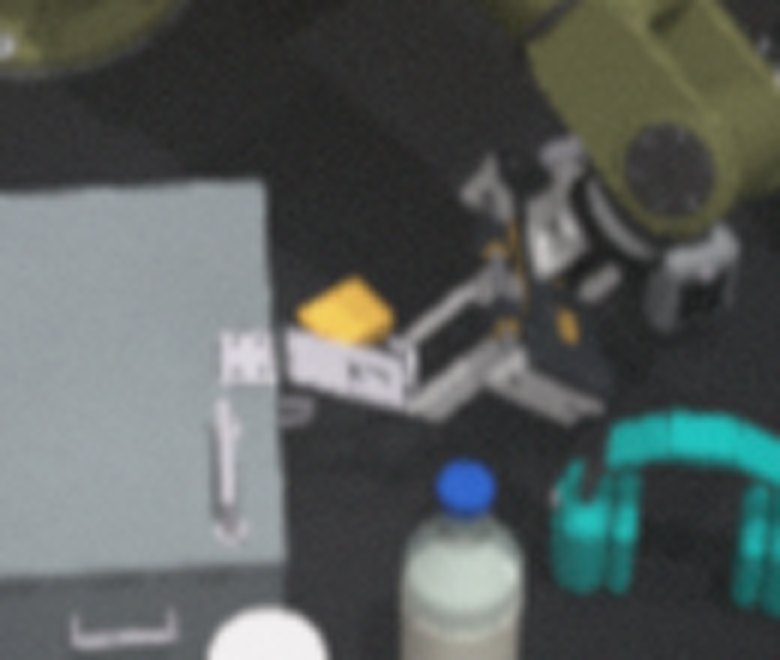

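```bash
python3 -m jog '2.5 4 15 0 0 0 1;3.7 6.4 30.8 0 0 0 1;3.5 5.5 46 0 0 0 1;1.9 3.2 62.2 0 0 0 1;-5.2 -9 90.5 0 0 0 1;-16.8 -28.9 112.2 0 0 0 1;-31.4 -54 124.8 0 0 0 1;-47.3 -81.2 126.7 0 0 0 1;-62.6 -107.5 117.7 0 0 0 1;-62.6 -107.5 117.7 0 0 0 1' 12; python3 - <<'E'
from h import *
o=get_obs();print(o['ee_pos'],o['force'], w2ch(o['ee_pos']*1000))
c=cam('scene');save(c,'s9.png',(270,130,400,240),6)
E
```

```text
time_s: 14.58
ee_pos: [0.5093, -0.1579, 0.2148]
eef_rot: [-1.551, -0.704, -2.111]
force: [-2.6, -5.6, 11.4]
grip_width: 0.0396
[ 0.50926392 -0.15790251  0.21481366] [-2.55941294 -5.59895195 11.35963562] [-59.73198503  -0.92101191 214.81366333]
```

View pics/s9.png

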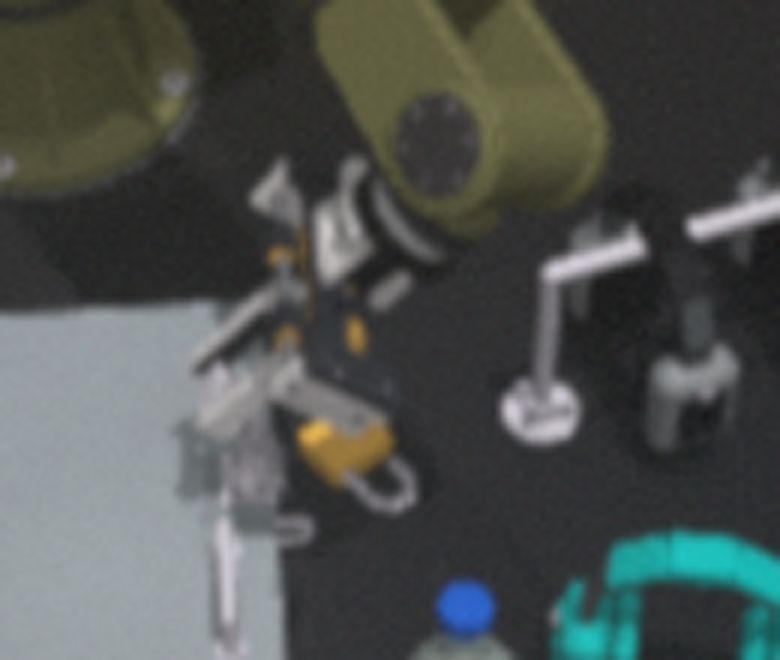

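```bash
python3 -m jog '-7 -12 -9 0 0 0 1;-12.8 -21.9 -18.9 0 0 0 1;-18 -31 -32 0 0 0 1;-18 -31 -32 0 0 0 0.3;-18 -31 -32 0 0 0 0.3;-18 -31 -32 0 0 0 0.3;-18 -31 -32 0 0 0 0.3;-18 -31 -32 0 0 0 0.3' 12; python3 - <<'E'
from h import *
o=get_obs();print(o['ee_pos'],o['force'], w2ch(o['ee_pos']*1000),o['grip_width'])
c=cam('scene');save(c,'s10.png',(270,130,400,240),6)
E
```

```text
time_s: 15.3
ee_pos: [0.4923, -0.1873, 0.1838]
eef_rot: [-1.55, -0.704, -2.111]
force: [0.5, 0.2, 1.0]
grip_width: 0.0652
[ 0.49234111 -0.18726065  0.18383423] [0.46989199 0.16666841 0.95962309] [-25.85437508  -0.77517248 183.83423293] 0.06523376257354838
```

View pics/s10.png

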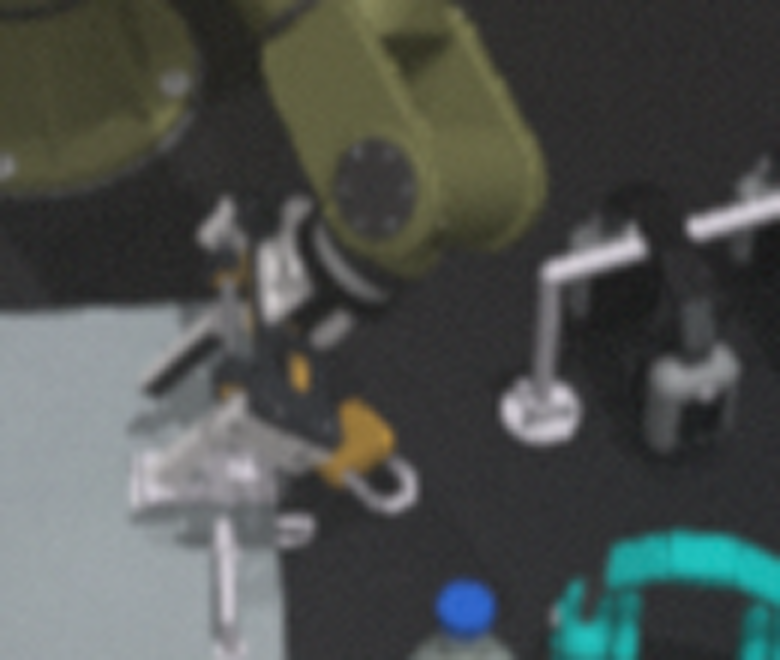

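```bash
python3 -m jog '5 8 30 0 0 0 0.3;10 16 60 6 -3.5 0 0.3;20 10 80 12 -7 0 0.3;40 5 90 18 -10.5 0 0.3;60 0 95 24 -14 0 0.3;80 -5 95 30 -17.4 0 0.3;95 -8 95 34.6 -20.1 0 0.3;102 -10 95 34.6 -20.1 0 0.3;102 -10 95 34.6 -20.1 0 0.3' 20; python3 - <<'E'
from h import *
o=get_obs();print(o['ee_pos'],np.degrees(o['eef_rot']),o['qpos'])
E
```

```text
time_s: 16.1
ee_pos: [0.5945, -0.1982, 0.2782]
eef_rot: [-1.56, -0.008, -2.109]
force: [0.2, 0.5, -0.3]
grip_width: 0.0658
[ 0.59449805 -0.19819934  0.27821241] [ -89.36000312   -0.4509555  -120.82702353] [-0.37609987  0.43160338  1.17675696 -0.00957886  1.52347905  0.16229565]
```

```bash
python3 -m jog '0 0 0 0 0 -7 0.35;0 0 0 0 0 -14 0.35;0 0 0 0 0 -21 0.35;0 0 0 0 0 -28 0.35;0 0 0 0 0 -35 0.35;0 0 0 0 0 -42 0.35;0 0 0 0 0 -49 0.35;0 0 0 0 0 -56 0.35;0 0 0 0 0 -63 0.35;0 0 0 0 0 -70 0.35' 20; python3 -m jog '0 0 0 0 0 -7 0.35;0 0 0 0 0 -14 0.35;0 0 0 0 0 -19.5 0.35;0 0 0 0 0 -19.5 0.35'; python3 - <<'E'
from h import *
o=get_obs();print(o['ee_pos'],np.degrees(o['eef_rot']),o['qpos'])
c=cam('scene');save(c,'s11.png',(250,120,410,270),5);W=pts(c)*1000
P=W[195:255,295:330].reshape(-1,3);P=P[(P[:,2]>155)&(P[:,2]<178)];q=w2ch(P);q=q[(q[:,1]>40)&(abs(q[:,0]+70)<20)];print('pull',len(q),q.mean(0),q.min(0),q.max(0))
c=cam('top');save(c,'t11.png',(290,150,430,290),5)
E
```

```text
time_s: 16.93
ee_pos: [0.5942, -0.1969, 0.2781]
eef_rot: [-1.557, -0.01, 2.948]
force: [0.4, 0.1, -0.0]
grip_width: 0.0611
time_s: 17.27
ee_pos: [0.594, -0.1957, 0.278]
eef_rot: [-1.554, -0.01, 2.605]
force: [0.2, -0.4, -0.3]
grip_width: 0.0612
[ 0.59397101 -0.19566203  0.27798111] [-89.04779513  -0.58173827 149.26241862] [-0.37040114  0.44363908  1.16044486 -0.01471518  1.55027181  1.73717871]
pull 53 [-68.35810246 100.61479573 169.96394616] [-73.19822771  56.4446389  159.60635522] [-63.4240765  138.52537464 177.83109241]
```

View pics/s11.png

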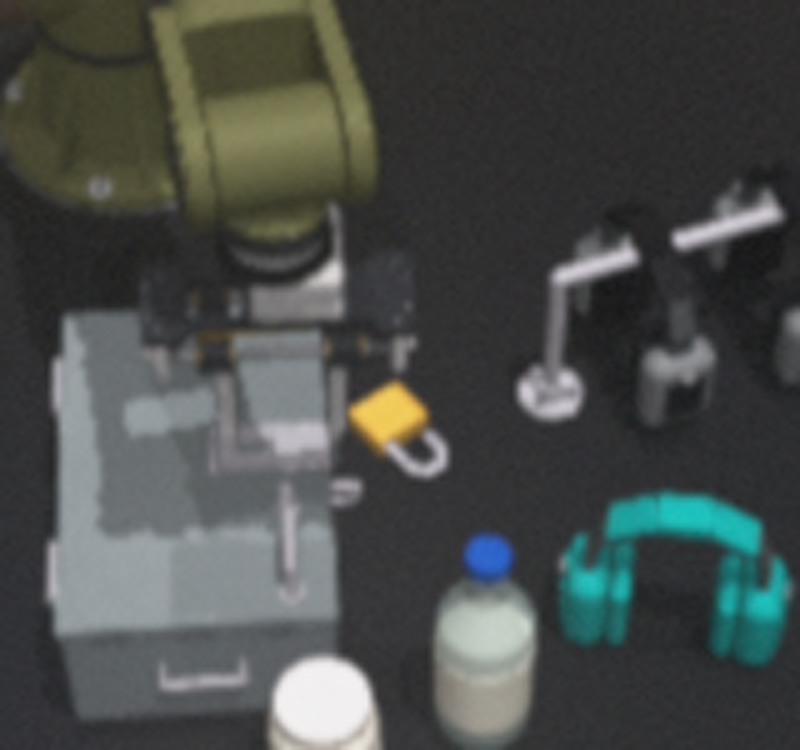

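View pics/t11.png

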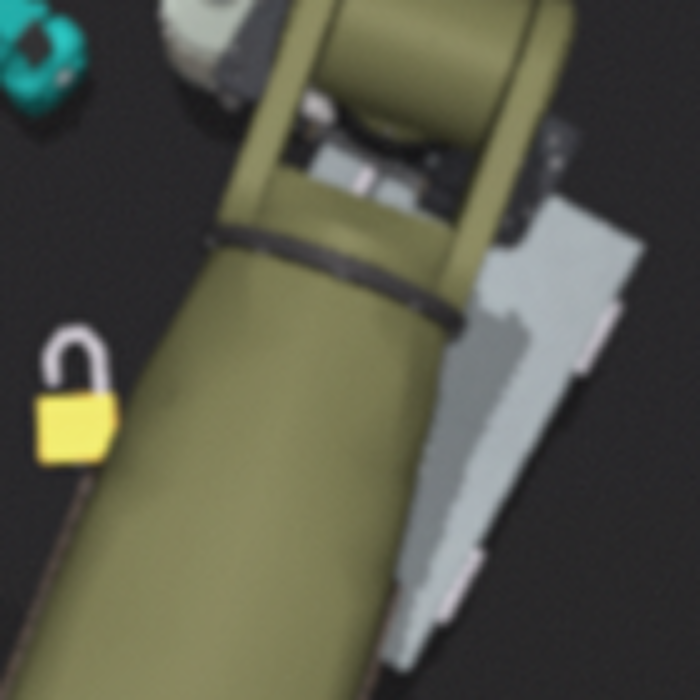

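```bash
python3 -m jog '0 0 -40 0 0 0 0.35;0 0 -80 0 0 0 0.35;0 0 -115 0 0 0 0.35;0 0 -121 0 0 0 0.5;0 0 -121 0 0 0 1;0 0 -121 0 0 0 1;0 0 -121 0 0 0 1;0 0 -121 0 0 0 1;0 0 -121 0 0 0 1;0 0 -121 0 0 0 1' 25;python3 -m jog '0 0 0 0 0 0 1;0 0 0 0 0 0 1;0 0 0 0 0 0 1;0 0 0 0 0 0 1'; python3 - <<'E'
from h import *
o=get_obs();print(o['ee_pos'],np.degrees(o['eef_rot']),o['force'],w2ch(o['ee_pos']*1000))
E
```

```text
time_s: 18.2
ee_pos: [0.5944, -0.1961, 0.1581]
eef_rot: [-1.555, -0.009, 2.613]
force: [-0.1, 0.3, -1.2]
grip_width: 0.0182
time_s: 18.53
ee_pos: [0.5936, -0.1974, 0.1582]
eef_rot: [-1.553, -0.009, 2.612]
force: [-5.4, -7.7, 0.2]
grip_width: 0.0091
[ 0.59361297 -0.19738227  0.15824362] [-88.98285814  -0.50883492 149.67269417] [-5.35277556 -7.67261824  0.18995417] [-68.04904504  91.81488602 158.2436205 ]
```

```bash
python3 -m jog '-2.5 -4.5 14.5 0 0 0 1;-5.5 -9.5 28.8 0 0 0 1;-9.5 -16 42 0 0 0 1;-13.5 -23.2 55.2 0 0 0 1;-13.5 -23.2 55.2 0 0 0 1' 25; python3 - <<'E'
from h import *
o=get_obs();print(o['ee_pos'],np.degrees(o['eef_rot']),o['force'],o['moment'],w2ch(o['ee_pos']*1000),o['grip_width'])
c=cam('scene');save(c,'s12.png',(250,120,410,270),5)
E
```

```text
time_s: 18.95
ee_pos: [0.5797, -0.2211, 0.2158]
eef_rot: [-1.554, -0.008, 2.612]
force: [0.4, 7.1, -1.0]
grip_width: 0.0089
[ 0.57973169 -0.22108898  0.21584449] [-89.03431558  -0.45922542 149.64126555] [ 0.43414226  7.14610993 -0.98590204] [ 1.44538219 -0.05688808 -0.04459509] [-40.58416324  91.74594172 215.84448505] 0.008900460355548766
```

View pics/s12.png

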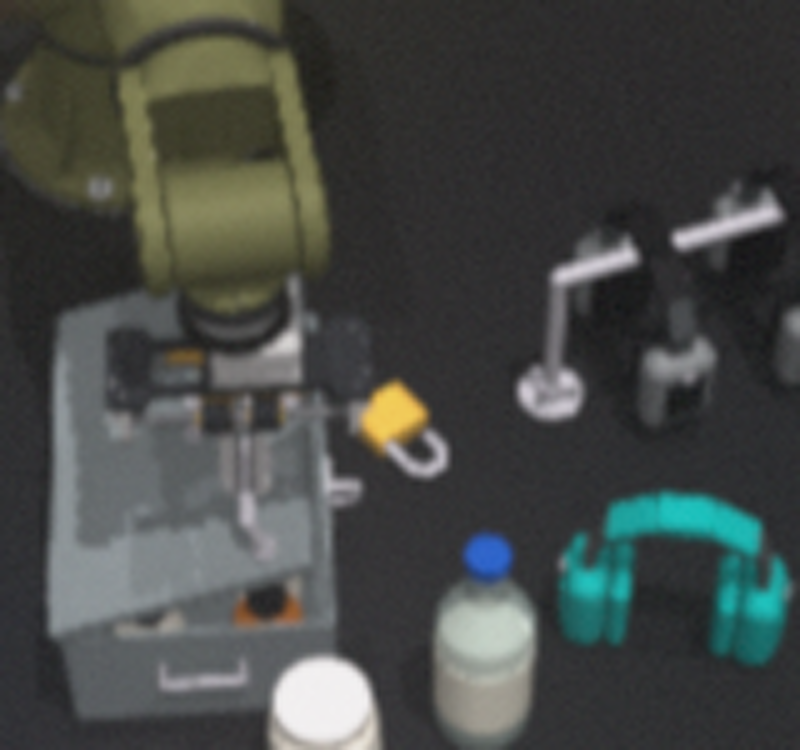

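```bash
python3 -m jog '-5 -8.5 12 0 0 0 1;-10.1 -17.4 23.3 0 0 0 1;-22.2 -38.1 42.7 0 0 0 1;-35.7 -61.4 57.7 0 0 0 1;-50.4 -86.5 67.8 0 0 0 1;-65.7 -112.8 72.7 0 0 0 1;-65.7 -112.8 72.7 0 0 0 1' 25; python3 - <<'E'
from h import *
o=get_obs();print(o['ee_pos'],np.degrees(o['eef_rot']),o['force'],o['moment'],w2ch(o['ee_pos']*1000),o['grip_width'])
c=cam('scene');save(c,'s13.png',(250,120,410,270),5)
E
```

```text
time_s: 19.58
ee_pos: [0.5121, -0.337, 0.2905]
eef_rot: [-1.553, -0.005, 2.608]
force: [-5.4, 3.9, 15.5]
grip_width: 0.009
[ 0.51212483 -0.33700917  0.290455  ] [-88.99276988  -0.28623214 149.44807002] [-5.37573849  3.93620892 15.49800439] [ 0.8738444   1.06937635 -0.04356794] [ 93.57713457  91.64147075 290.45500158] 0.0090015481418208
```

View pics/s13.png

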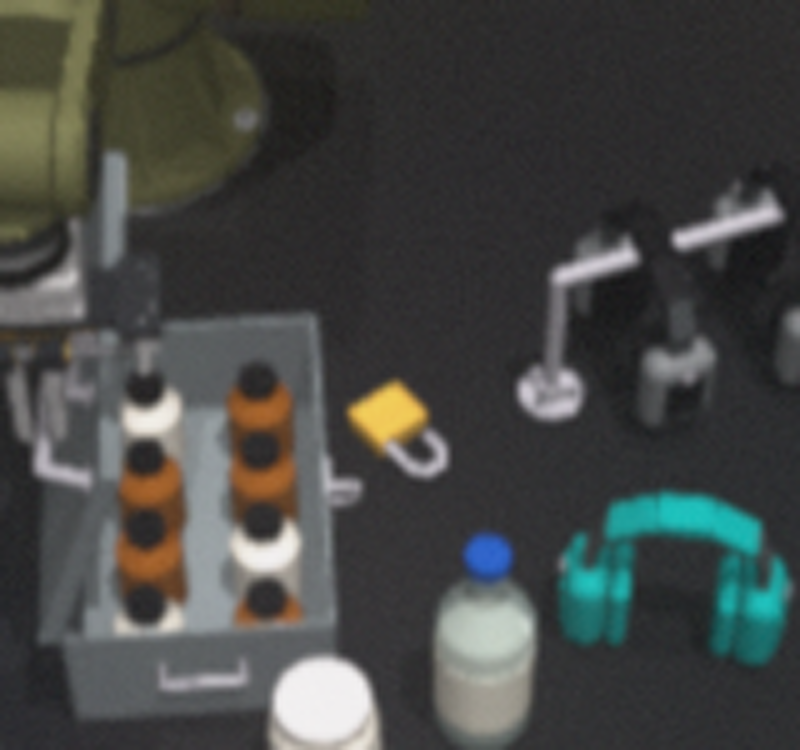

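```bash
python3 -m jog '-6.7 -11.5 -2 0 0 0 1;-13.4 -23 -3.5 0 0 0 1;-21 -36 -5.5 0 0 0 1;-28.6 -49.2 -9 0 0 0 1;-34.5 -59 -13 0 0 0 1;-40 -69 -17 0 0 0 1;-44.5 -76.5 -21 0 0 0 1;-44.5 -76.5 -21 0 0 0 1' 25; python3 - <<'E'
from h import *
o=get_obs();print(o['ee_pos'],np.degrees(o['eef_rot']),o['force'],o['moment'],w2ch(o['ee_pos']*1000),o['grip_width'])
c=cam('scene');save(c,'s14.png',(220,120,380,270),5)
E
```

```text
time_s: 20.3
ee_pos: [0.4671, -0.4136, 0.269]
eef_rot: [-1.552, -0.006, 2.607]
force: [-5.4, -1.5, 4.5]
grip_width: 0.0093
[ 0.46707265 -0.41360968  0.26901228] [-88.93939439  -0.3256249  149.36658158] [-5.44132599 -1.53835663  4.4955328 ] [-0.2272448   1.27852248  0.00280701] [182.42121929  91.24644123 269.01227722] 0.009343694762010695
```

View pics/s14.png

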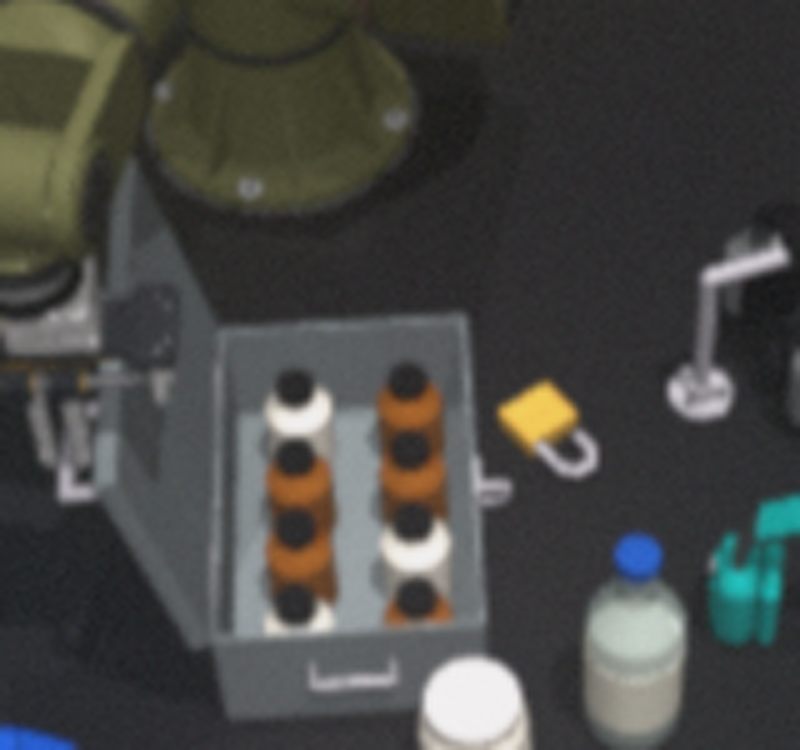

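```bash
python3 -m jog '0 0 0 0 0 0 0.82;-2 -3.5 0 0 0 0 0.82;-4 -7 -2 0 0 0 0.82;-6 -10 -3 0 0 0 0.82;-8 -13.8 -4 0 0 0 0.82;-8 -13.8 -4 0 0 0 0.82;-8 -13.8 -4 0 0 0 0.82' 10; python3 - <<'E'
from h import *
o=get_obs();print(o['ee_pos'],o['force'],w2ch(o['ee_pos']*1000),o['grip_width'])
c=cam('scene');save(c,'s15.png',(220,120,380,270),5)
E
```

```text
time_s: 20.93
ee_pos: [0.4593, -0.4269, 0.2651]
eef_rot: [-1.553, -0.006, 2.607]
force: [1.1, -0.0, 0.2]
grip_width: 0.0171
[ 0.4593395  -0.42694176  0.26514271] [ 1.13686224 -0.02263766  0.23853115] [197.82990691  91.27103577 265.1427072 ] 0.017141444639063055
```

View pics/s15.png

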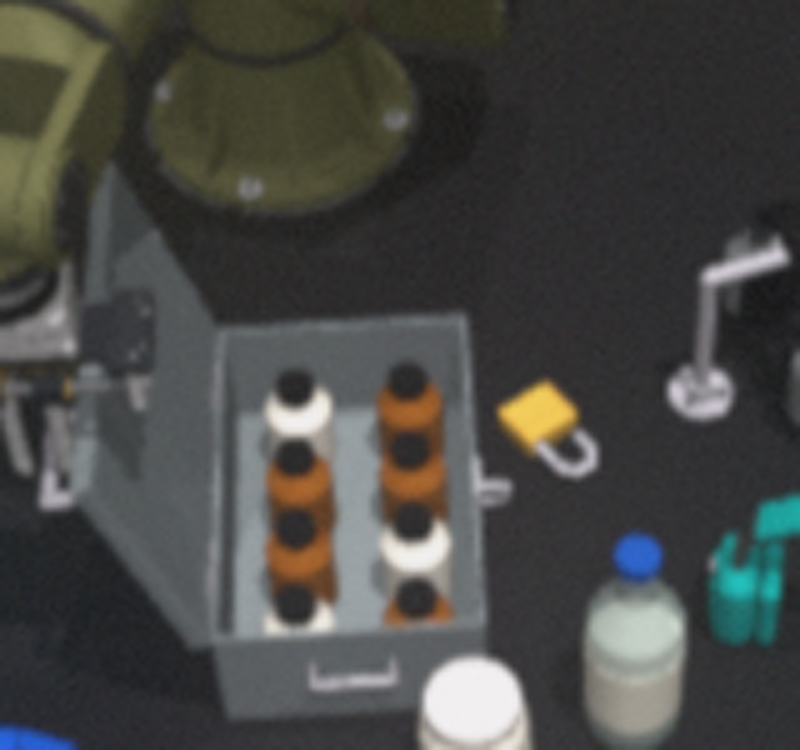

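```bash
python3 -m jog '0 0 10 0 0 0 0.82;0 0 25 0 0 0 0.82;0 0 60 0 0 0 0.82;0 0 100 0 0 0 0.82;0 0 140 0 0 0 0.82;-20 -20 150 0 0 0 0.82;-40 -40 150 0 0 0 0.82;-40 -40 150 0 0 0 0.82'; python3 - <<'E'
from h import *
o=get_obs();print(o['ee_pos'],o['force'],w2ch(o['ee_pos']*1000))
c=cam('scene');save(c,'s16.png',(210,100,450,280),3.3);W=pts(c)*1000
save(c,'s16full.png')
c=cam('top');save(c,'t16.png');T=pts(c)*1000
for W in(W,T):
  q=w2ch(W.reshape(-1,3)); q=q[(abs(q[:,1])<130)&(q[:,2]>150)&(q[:,2]<325)&(q[:,0]>90)&(q[:,0]<190)]
  if len(q)>50:
    p=np.polyfit(q[:,2],q[:,0],1); print('lid lean deg',len(q),np.degrees(np.arctan(p[0])))
  C=W.reshape(-1,3)
  for s in(-86,45):
    cx,cy=540+.225*s,280+.974*s
    D=C[(C[:,2]>163)&(C[:,2]<180)&(np.hypot(C[:,0]-cx,C[:,1]-cy)<60)]
    d=D[:,:2]-[540,280]; print(s,len(D),'along',(d@[.225,.974]).mean(),'across',(d@[.974,-.225]).mean(),'z',np.percentile(D[:,2],90))
E
```

```text
time_s: 21.65
ee_pos: [0.4169, -0.4692, 0.4168]
eef_rot: [-1.551, -0.004, 2.604]
force: [-0.4, 0.1, -0.2]
grip_width: 0.0167
[ 0.41688083 -0.46920862  0.41677149] [-0.40604249  0.06816336 -0.16511006] [255.70518768  75.84697422 416.77148719]
lid lean deg 1394 18.316983948762903
-86 90 along -86.52867425309766 across 3.706950069574949 z 174.16902536393874
45 88 along 42.26235762728983 across 7.4710900105856375 z 174.90732662151885
lid lean deg 2818 18.264795405052027
-86 164 along -85.64455629239391 across -1.9724496734778907 z 171.9630863259176
45 165 along 42.63619433996444 across 1.1840020545999426 z 171.69990744898917
```

View pics/s16.png

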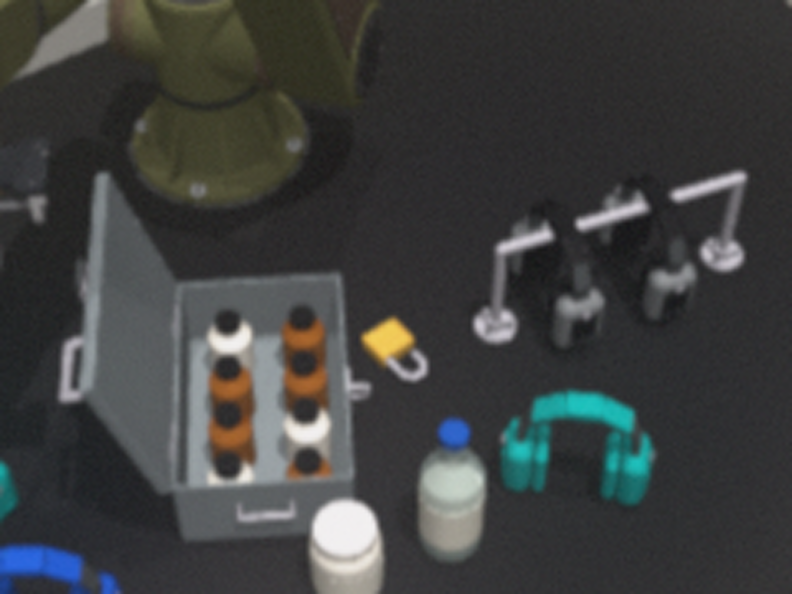

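View pics/t16.png

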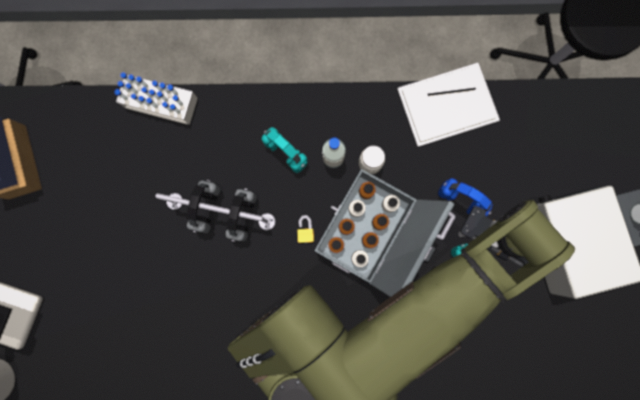

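```bash
python3 -m jog '0 0 0 0 0 0 0.82;0 0 0 0 0 0 0.82;0 0 0 0 0 0 0.82;0 0 0 0 0 0 0.82;0 0 0 0 0 0 0.82;0 0 0 0 0 0 0.82'; python3 - <<'E'
from h import *
print(hand_in())
E
```

```text
time_s: 22.25
ee_pos: [0.4193, -0.4668, 0.4157]
eef_rot: [-1.553, -0.006, 2.606]
force: [-0.4, 0.9, -0.2]
grip_width: 0.0169
the job is handed in; nothing more can be done
None
```

The job is done and handed in at about 22 s; `hand_in` gives no verdict.

**What I did:** I hung the grey muffs from the lid over the rail's bar, beside the other pair. I then swung the hasp over onto the shut lid and raised the lid by its pull until it fell back to its stop.

My first grasp of the muffs failed because I lifted before the fingers had closed. The pair did not move, and the second grasp held.

**Last checks:**
- **Muffs:** they hang about 42 mm along the bar from its middle, level, with a cup on either side. The scene and top cameras put them 7 mm and 1 mm across it, against a 30 mm limit.
- **Spare pair:** it stands 86 mm to the other side of the middle, as at the start.
- **Lid:** both cameras measured it about 18 degrees past upright, and its stop is at 16 degrees.
- **Hasp:** the picture before the lid went up showed it lying flat on the lid. I did not measure its angle, and at the end it was only seen in part behind the lid.
- **Bystanders:** the bottle, jar and padlock look unmoved in the last pictures.
- **Robot:** the gripper was clear, with under 1 N on the tool.

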